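# Pen torch into the tall bin of the turntable organiser

### The job

First turn the turntable organiser until its tallest bin stands at the front, nearest the robot. Then take the pen torch out of its charging dock and lower it gently, tail first, to the bottom of that bin, leaving it leaning clearly outward against the front side of the rim (away from the organiser's centre, lens towards the robot). Do not drop or throw the torch, and leave everything else on the shelf standing where it is.

Things in the scene. Friction and masses are not known exactly. Their poses are not given: they have to be found in the camera images.
- organiser: The turntable organiser's fixed black foot; origin on the turning axis at shelf height, axes along the world's (front = -x, towards the robot).
- platter: Grey ABS platter, radius 120 mm, top 25 mm above the shelf (origin on the axis, 13 mm up). Turns either way without stops; friction (about 1 N pushed at a bin) stops it where left. Four round grey bins fixed on it, outer radius 33, centred 80 mm from the axis, 90 degrees apart, 47 mm gaps. Bin heights: tall 110, opposite 85, the others 70 mm; nothing sticks out of them. Axis knob: radius 11, 45 mm high.
- tall_rim (a point): Centre of the mouth of the tall bin (the empty one, 110 mm high, outer radius 33 mm, inner 30 mm, wall 3 mm), 135 mm above the shelf. Its axes turn with the platter: -x always points outward from the organiser's centre, z up.
- tall_floor (a point): Centre of the tall bin's inner floor, 105 mm straight below tall_rim; same axes.
- dock: White charging dock, fixed, yaw varies. Origin on the socket's axis at shelf height. Round socket, inner radius 10, outer 13.5 mm, rim 40 mm above the shelf. A back plate stands beside it: front face 32 mm from the axis along the dock's own +x, 8 mm thick, 56 mm wide along the dock's y, 150 mm high. Foot plate 68 x 62 x 6 mm.
- dock_socket (a point): Centre of the socket's floor, 12 mm above the shelf.
- torch: Slim aluminium pen torch, about 90 g, standing upright and loose in the dock's socket: round, 16 mm diameter, 180 mm long, the top 26 mm (head) 18 mm in diameter. Origin at the centre of its tail end, z along it towards the lens.
- torch_tail (a point): Centre of the torch's tail end (lower end).
- torch_lens (a point): Centre of the torch's lens end, 180 mm from the tail.
- jar: Closed amber glass jar of spent batteries, radius 38 mm, 114 mm high, loose; origin under its centre.
- bulb: Frosted reflector bulb standing on its face, radius 32 mm, 100 mm high, loose; origin under its centre.
- pot: White ceramic pot, radius 45 mm, 80 mm high, loose; origin under its centre.
- bikelight: Steel bicycle light, 75 mm long along its x, 32 mm wide, 43 mm high, loose; origin under its centre.
- oil: Small white oil bottle, radius 17 mm, 110 mm high, loose; origin under its centre.
- bell: Brass bicycle bell, radius 26 mm, 37 mm high, loose; origin under its centre.
- polish: Metal shoe-polish can close beside the organiser, radius 21 mm, 115 mm high, loose; origin under its centre.
- cellbox: Plain card box, 35 x 35 mm, 90 mm high, close beside the organiser, loose; origin under its centre.
Things that resemble listed ones, but are neither listed nor needed, are in the scene too. Leave any orange look-alike of the torch alone.

How it is judged:
By the outcome, as a careful person would: the job done as asked, in the order asked, and still so for the second after the job is handed in, with the robot touching nothing.
It also fails if it takes over 61 s, if anything falls off the work surface, if the arm or the gripper's body presses on something with over 40 N, if the wrist force passes 120 N, or if a joint passes its speed limit or range.

### The arm

A 6-joint arm with a two-finger parallel gripper is mounted at the origin on the work surface. World frame = base frame: x ahead of the robot, y to its left, z up, the work surface at z = 0. Lengths are in mm, angles in rad, forces in N, time in s.
With the tool pointing down it reaches from about 375 to 825 mm from the base axis. Payload 5.5 kg.
Tool frame: the origin (TCP) lies midway between the tips of the shut fingers; the grasp point (between the pads) lies 19 mm behind it; z points along the fingers, y is the line along which they close (so a half turn about z gives the same grasp; the last joint's range is limited). The gripper opens to 85 mm and grips with 20 to 120 N. Pads are 22 mm wide; open, the fingers measure 114 mm over their backs; the gripper's body (76 mm by 85 mm) begins 54 mm behind the grasp point. The pads swing forward as they close: fully open they stand 13 mm farther back than shut.
Start: joints at [-1.193, 0.314, -0.047, 1.21, 0, 1.571], TCP at [221.322, -557.684, 206.899] pointing down, gripper open.
Joint ranges: [-2.67, 2.67], [-0.69, 1.73], [-1.03, 1.25], [-2.08, 2.16], [-1.42, 1.45], [-3.14, 3.14]. Speed limits (rad/s): [2.39, 2.39, 3.01, 3.14, 3.14, 3.14].

### API

Orientations are given as a unit quaternion [w, x, y, z].
In Python, from bench import r gives the robot as it stands.
- The arm moves only by the tool step_arm, never from a script. Its argument "motion" is a list of rows, each an object with "xyz": the shift along the tool's x, y, z in cm, a list of three; "spin": the turn about the tool's z in rad. In form: [{"xyz": [dx, dy, dz], "spin": spin}, ...]. A call has 1 to 8 rows; each row shifts and turns the commanded pose from where the row before left it, along the tool's axes as they then stand; what a row does not reach is not made up. A row lasts 1/12 s, in which the tool goes at most 41.7 mm and 7.16 degrees, less where a joint would pass 70% of its speed; a pose out of reach is approached as far as the arm can. A call is refused whole if a number of a shift passes 4.17 or a number of a turn 0.125, either way. A call with a gripper value outside its range is refused whole. "gripper" is the opening, from -1 (shut) to 1 (fully open), set as the call begins (left out, the last holds). The fingers move at their own pace and stop on an object; "force" is the grip in N (left out, the last holds). Time passes only in rows, so rows that do not move let the fingers close. It gives the time, the measured TCP pose, the force, the opening and the grip force at its end, in the units of the state.
- r.sense(): the state, without advancing time (a new reading comes with each control period).
- r.grab_frame(name): name is "scene" or "top" or "wrist"; returns the picture (480x640x3 uint8, red, green, blue); there is no depth.
- r.camera_params(name): a dict with "fx", "fy", "cx", "cy" (pixels), "position" and "orientation" of the camera in the world. Camera axes: x right, y up, looking along -z (the intrinsics and any distortion apply to the point x, -y, -z); pixel columns grow to the right and rows downward; lengths in mm; the calibration is good to about 2 mm. A picture is of the moment at which its call begins: read the wrist's pose just before it. camera_params takes no time and is no camera call; for the wrist camera it gives the pose at the moment of the call.
- r.finish_job(): hands the job in; it is judged then, once.
The state is a dict: "time_s": time; "joint_positions": joint angles; "joint_velocities": joint speeds; "tau": joint torques, N m; "eef_pos": TCP position; "tool_rot": TCP orientation; "ft_force": force on the tool from outside, world axes, zero at the start; "wrist_torque": the same for the moment, N m; "gripper_width": finger opening in mm; "gripper_force": force on a finger pad.
Only numpy, scipy, OpenCV 4.12 (cv2) and the standard library are available. Lean on these libraries where they do the work, as an engineer would, in place of code of your own. Each camera call takes 0.05 s, during which the arm holds its last target. There are 200 camera calls.

## Working session

There is one attempt and no reset: what is moved stays moved. The work goes in short steps, Python scripts to look and compute and a tool call to move; the robot and the scene stay as the last step left them, time stands still between calls to the robot, and variables do not carry over. Pictures are saved under pics/ and viewed, at most 10 in all, crops included, and the job is handed in when it is done.

Besides the shell and the picture viewer there is one more tool, called after ">>>" as name([rows], argument=value, ...), one row to a line, values as JSON. step_arm: Moves the arm, as the interface text tells. Its arguments: {"type":"object","properties":{"motion":{"type":"array"},"gripper":{"type":"number"},"force":{"type":"number"}},"required":["motion"]}

```bash
mkdir -p pics; ls; python3 - <<'E'
from bench import r
import cv2
for n in("scene","top"):
    im=r.grab_frame(n); cv2.imwrite(f"pics/{n}0.png",im[:,:,::-1]); print(n,r.camera_params(n))
print(r.camera_params("wrist"))
print(r.sense())
E
```

```text
pics
scene {'fx': 488.1708943002341, 'fy': 488.1708943002341, 'cx': 315.2757949628021, 'cy': 235.79311354616667, 'position': array([920.85062846, 781.40282274, 855.29352237]), 'orientation': array([0.20838057, 0.11120306, 0.41430616, 0.87895496])}
top {'fx': 491.27181917306507, 'fy': 491.27181917306507, 'cx': 331.14063829415454, 'cy': 232.552964849502, 'position': array([ 377.39940194,   16.51746279, 1229.50380001]), 'orientation': array([ 0.70744223,  0.03961318, -0.04669441, -0.70411357])}
{'fx': 410.4012790499804, 'fy': 410.4012790499804, 'cx': 323.4948343097329, 'cy': 240.98566174414285, 'position': array([ 296.9464905 , -527.15626425,  373.09720981]), 'orientation': array([ 0.81641831, -0.13396324,  0.09181392, -0.55415268])}
{'time_s': 0.1, 'joint_positions': array([-1.19298654e+00,  3.14162483e-01, -4.79640723e-02,  1.21022991e+00,
       -2.07680781e-05,  1.57077528e+00]), 'joint_velocities': array([-1.21372053e-05, -1.43096151e-03,  2.08145497e-03,  3.05006560e-04,
       -1.21364705e-04, -4.49447423e-04]), 'tau': array([-8.63485343e-05, -5.40766311e+01,  3.40540838e+01,  1.12053394e-02,
        8.22079028e-05,  3.65344022e-06]), 'eef_pos': array([ 221.11608122, -557.16244587,  206.12311255]), 'tool_rot': array([-7.64243780e-04,  9.82208190e-01,  1.87793670e-01, -1.56675286e-04]), 'ft_force': array([ 0.60077044, -0.12325582,  0.51160082]), 'wrist_torque': array([-0.01682582, -0.00561757, -0.00687994]), 'gripper_force': 0.0, 'gripper_width': 85.29421278759278}
```

View pics/scene0.png

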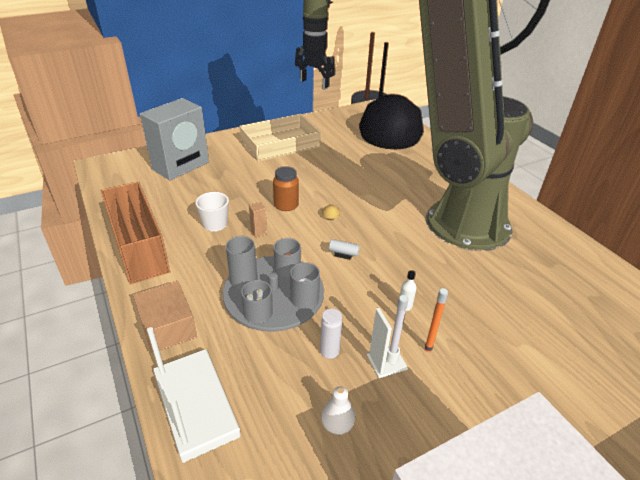

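View pics/top0.png

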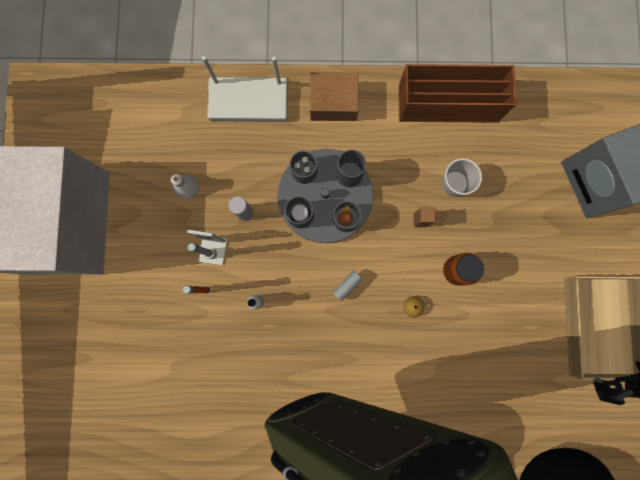

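The top view looks down with +x up and +y left. The platter is near px (325,195), and the tall empty bin is at its far right, (350,165). The white torch's head is near (193,247), with the dock's back plate at (207,235). The scene view shows the tall bin at (240,258) and the torch head at (404,297). The orange look-alike is at (437,320). I'll zoom in on both for accuracy.

```bash
cat > h.py <<'E'
import numpy as np, cv2
from bench import r
from scipy.spatial.transform import Rotation as R
def ray(cam,px,p=None):
    p=p or r.camera_params(cam)
    q=np.array(p["orientation"]); M=R.from_quat(q[[1,2,3,0]]).as_matrix()
    d=M@np.array([(px[0]-p["cx"])/p["fx"],-(px[1]-p["cy"])/p["fy"],-1.])
    return np.array(p["position"]),d/np.linalg.norm(d)
def onz(cam,px,z,p=None):
    o,d=ray(cam,px,p); return o+d*(z-o[2])/d[2]
def tri(c1,p1,c2,p2):
    o1,d1=ray(c1,p1);o2,d2=ray(c2,p2)
    A=np.stack([d1,-d2],1); t=np.linalg.lstsq(A,o2-o1,rcond=None)[0]
    a,b=o1+t[0]*d1,o2+t[1]*d2
    return (a+b)/2,np.linalg.norm(a-b)
E
python3 - <<'E'
import cv2,numpy as np
t=cv2.imread("pics/top0.png");s=cv2.imread("pics/scene0.png")
c=lambda im,x,y,w,h,k:cv2.resize(im[y:y+h,x:x+w],None,fx=k,fy=k,interpolation=cv2.INTER_CUBIC)
a=c(t,270,145,110,100,4)
b=c(t,170,220,90,100,4)
d=np.hstack([a,b]);
cv2.imwrite("pics/m1.png",d); print(d.shape)
cv2.imwrite("pics/m2.png",c(s,350,260,120,130,4))
from h import *
print([onz("top",p,25) for p in((325,195),)],tri("top",(193,247),"scene",(404,297)))
E
```

```text
(400, 800, 3)
[array([619.53340986,  20.43276613,  25.        ])] (array([470.66367489, 299.15285959, 193.70506093]), np.float64(4.172535749101489))
```

View pics/m1.png

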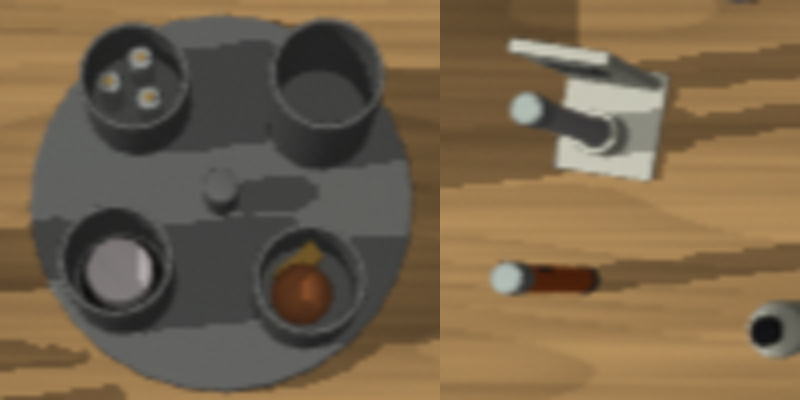

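View pics/m2.png

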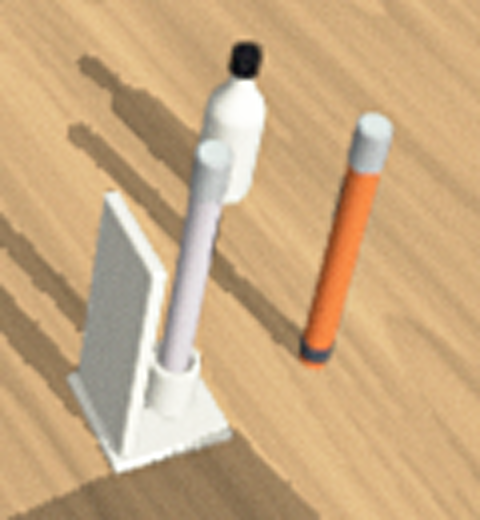

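```bash
python3 - <<'E'
from h import *
np.set_printoptions(precision=1,suppress=True)
ax=onz("top",(325.2,195.5),25);tr=onz("top",(351.7,162.5),135);op=onz("top",(299.2,210.5),110)
o2=onz("top",(303.7,163.7),95);o3=onz("top",(347.5,216),95)
print(ax,tr,op,o2,o3,(tr+op)/2,(o2+o3)/2)
for a in(tr,op,o2,o3): print(np.degrees(np.arctan2(*(a-ax)[1::-1])),np.linalg.norm((a-ax)[:2]))
print("lens",onz("top",(191.7,246.7),192),tri("top",(191.7,246.7),"scene",(403,298.7)))
print("sock",onz("top",(211.2,253),40))
a,b=onz("top",(187.5,230.5),150),onz("top",(212,235),150);print(a,b,"yaw",np.degrees(np.arctan2(*(a-b)[1::-1]))-90)
for n,px,z in(("oil",(255,302),110),("orange",(186,289),180),("pol",(237,204),115),("cell",(428,211),90),("bulb",(177,180),100),("jar",(470,268),114)):print(n,onz("top",px,z))
E
```

```text
[618.3  19.9  25. ] [673.3 -40.5 135. ] [565.7  79.5 110. ] [680.5  71.   95. ] [555.9 -32.7  95. ] [619.5  19.5 122.5] [618.2  19.2  95. ]
-47.662580327841034 81.77998224331355
131.43409460952884 79.42255329584371
39.400011204519245 80.49680645468925
-139.8794305520905 81.60298714499503
lens [473.1 301.1 192. ] (array([472.5, 301.5, 192. ]), np.float64(1.332965543932009))
sock [472.  295.1  40. ]
[512.8 323.2 150. ] [503.1 268.9 150. ] yaw -10.145913509792152
oil [356.3 176.5 110. ]
orange [384.3 312.9 180. ]
pol [579.2 222.2 115. ]
cell [ 569.6 -222.5   90. ]
bulb [638.  366.6 100. ]
jar [ 434.8 -310.5  114. ]
```

>>> step_arm([
  {"xyz": [0, 0, 0], "spin": -0.12},
  {"xyz": [0, 0, 0], "spin": -0.12},
  {"xyz": [0, 0, 0], "spin": -0.12},
  {"xyz": [0, 0, 0], "spin": -0.12},
], gripper=-1)

```text
time_s: 0.43
eef_pos: [221.1, -557.3, 206.4]
tool_rot: [-0.001, 0.908, 0.419, 0.0]
ft_force: [0.8, 0.2, 0.1]
gripper_width: 38.7
gripper_force: 0.0
```

```bash
python3 -c "
from bench import r
s=r.sense();print(s['joint_positions'],s['tool_rot'],s['time_s'])"
```

```text
[-1.19305368e+00  3.13949971e-01 -4.77305703e-02  1.21019022e+00
 -1.96060228e-05  1.08486644e+00] [-5.36963407e-04  9.08198598e-01  4.18539148e-01  1.92572887e-05] 0.4333
```

>>> step_arm([
  {"xyz": [0, 0, 0], "spin": -0.12},
  {"xyz": [0, 0, 0], "spin": -0.12},
  {"xyz": [0, 0, 0], "spin": -0.12},
  {"xyz": [0, 0, 0], "spin": -0.12},
  {"xyz": [0, 0, 0], "spin": -0.12},
  {"xyz": [0, 0, 0], "spin": -0.12},
  {"xyz": [0, 0, 0], "spin": -0.12},
  {"xyz": [0, 0, 0], "spin": -0.12},
])

```text
time_s: 1.1
eef_pos: [221.2, -557.4, 206.4]
tool_rot: [-0.0, 0.612, 0.791, 0.0]
ft_force: [-0.6, -0.0, 0.3]
gripper_width: -0.2
gripper_force: 0.0
```

>>> step_arm([
  {"xyz": [0, 0, 0], "spin": -0.12},
  {"xyz": [0, 0, 0], "spin": -0.12},
  {"xyz": [0, 0, 0], "spin": -0.12},
  {"xyz": [0, 0, 0], "spin": -0.12},
  {"xyz": [0, 0, 0], "spin": -0.12},
  {"xyz": [0, 0, 0], "spin": -0.12},
  {"xyz": [0, 0, 0], "spin": -0.12},
  {"xyz": [0, 0, 0], "spin": -0.12},
])

```text
time_s: 1.77
eef_pos: [221.2, -557.4, 206.4]
tool_rot: [-0.0, 0.178, 0.984, 0.0]
ft_force: [-0.0, -0.5, -0.7]
gripper_width: -0.5
gripper_force: 0.0
```

>>> step_arm([
  {"xyz": [0, 0, 0], "spin": -0.12},
  {"xyz": [0, 0, 0], "spin": -0.12},
  {"xyz": [0, 0, 0], "spin": -0.036},
  {"xyz": [0, 0, 0], "spin": 0},
])

```text
time_s: 2.1
eef_pos: [221.2, -557.3, 206.4]
tool_rot: [-0.0, 0.043, 0.999, 0.0]
ft_force: [-0.2, -1.2, -0.1]
gripper_width: 0.3
gripper_force: 0.0
```

>>> step_arm([
  {"xyz": [0, 0, 0], "spin": -0.086},
  {"xyz": [-2, 2.5, 0], "spin": 0},
  {"xyz": [-2, 2.5, 0], "spin": 0},
  {"xyz": [-2, 2.5, 0], "spin": 0},
  {"xyz": [-2, 2.5, 0], "spin": 0},
  {"xyz": [-2, 2.5, 0], "spin": 0},
  {"xyz": [-2, 2.5, 0], "spin": 0},
  {"xyz": [-2, 2.5, 0], "spin": 0},
])

```text
time_s: 2.77
eef_pos: [362.2, -381.5, 206.7]
tool_rot: [-0.0, 0.002, 1.0, 0.0]
ft_force: [-0.4, -0.5, -0.2]
gripper_width: 0.4
gripper_force: 0.0
```

>>> step_arm([
  {"xyz": [-2, 2.5, 0], "spin": 0},
  {"xyz": [-2, 2.5, 0], "spin": 0},
  {"xyz": [-2, 2.5, 0], "spin": 0},
  {"xyz": [-2, 2.5, 0], "spin": 0},
  {"xyz": [-2, 2.5, 0], "spin": 0},
  {"xyz": [-2, 2.5, 0], "spin": 0},
  {"xyz": [-2, 2.5, 0], "spin": 0},
  {"xyz": [-2, 2.5, 0], "spin": 0},
])

```text
time_s: 3.43
eef_pos: [522.6, -181.7, 206.7]
tool_rot: [-0.0, 0.002, 1.0, 0.0]
ft_force: [-0.1, -0.5, 0.1]
gripper_width: -0.1
gripper_force: 0.0
```

>>> step_arm([
  {"xyz": [-2, 2.5, 0], "spin": 0},
  {"xyz": [-2, 2.5, 0], "spin": 0},
  {"xyz": [-2, 2.5, 0], "spin": 0},
  {"xyz": [-2, 2.5, 0], "spin": 0},
  {"xyz": [0, 0, 0], "spin": 0},
])

```text
time_s: 3.85
eef_pos: [605.0, -79.0, 206.2]
tool_rot: [0.001, -0.001, 1.0, 0.001]
ft_force: [-0.6, -0.7, -0.6]
gripper_width: 0.4
gripper_force: 0.0
```

>>> step_arm([
  {"xyz": [-1.8, 1.9, 0], "spin": 0},
  {"xyz": [0, 0, 3.3], "spin": 0},
  {"xyz": [0, 0, 3.3], "spin": 0},
  {"xyz": [0, 0, 3.3], "spin": 0},
  {"xyz": [0, 0, 3.2], "spin": 0},
  {"xyz": [0, 0, 0], "spin": 0},
])

```text
time_s: 4.35
eef_pos: [614.6, -64.0, 69.0]
tool_rot: [-0.006, 0.002, 1.0, 0.001]
ft_force: [-1.5, 0.5, -2.0]
gripper_width: 0.1
gripper_force: 0.0
```

```bash
python3 - <<'E'
import numpy as np
c=np.array([618.5,19.5])
for a in range(-95,-245,-10):
    t=np.radians(a);p=c+80*np.array([np.cos(t),np.sin(t)]);
    if a>-95: d=p-q;print(a,p.round(),"tool cm",(-d[0]/10).round(2),(d[1]/10).round(2))
    q=p
E
python3 - <<'E'
import numpy as np
from bench import r
s=r.sense();print(s['eef_pos'],s['joint_positions'].round(3),s['joint_velocities'].round(3))
c=np.array([618.5,19.5]);q=s['eef_pos'][:2]
for a in range(-100,-245,-10):
    t=np.radians(a);p=c+80*np.array([np.cos(t),np.sin(t)]);
    d=p-q;print(a,p.round(),"tool cm",(-d[0]/10).round(2),(d[1]/10).round(2))
    q=p
E
```

```text
[614.57651738 -64.03050097  69.00811264] [-0.104  0.441 -0.189  0.953 -0.    -0.101] [-0.002 -0.05   0.087  0.119  0.001 -0.004]
-100 [605. -59.] tool cm 1.0 0.47
-110 [591. -56.] tool cm 1.35 0.36
-120 [578. -50.] tool cm 1.26 0.59
-130 [567. -42.] tool cm 1.14 0.8
-140 [557. -32.] tool cm 0.99 0.99
-150 [549. -20.] tool cm 0.8 1.14
-160 [543.  -8.] tool cm 0.59 1.26
-170 [540.   6.] tool cm 0.36 1.35
-180 [538.  19.] tool cm 0.12 1.39
-190 [540.  33.] tool cm -0.12 1.39
-200 [543.  47.] tool cm -0.36 1.35
-210 [549.  60.] tool cm -0.59 1.26
-220 [557.  71.] tool cm -0.8 1.14
-230 [567.  81.] tool cm -0.99 0.99
-240 [578.  89.] tool cm -1.14 0.8
```

>>> step_arm([
  {"xyz": [1.0, 0.5, -0.5], "spin": 0},
  {"xyz": [1.0, 0.3, 0], "spin": 0},
  {"xyz": [1.0, 0.4, 0], "spin": 0},
  {"xyz": [0.9, 0.45, 0], "spin": 0},
  {"xyz": [0.9, 0.65, 0], "spin": 0},
  {"xyz": [0.9, 0.8, 0], "spin": 0},
  {"xyz": [0.75, 0.8, 0], "spin": 0},
  {"xyz": [0.7, 0.9, 0], "spin": 0},
])

```text
time_s: 5.02
eef_pos: [548.1, -15.4, 81.5]
tool_rot: [0.0, 0.001, 1.0, 0.0]
ft_force: [0.8, 0.5, -0.8]
gripper_width: -0.0
gripper_force: 0.0
```

>>> step_arm([
  {"xyz": [0.5, 0.75, 0.3], "spin": 0},
  {"xyz": [0.3, 1.3, 0.3], "spin": 0},
  {"xyz": [0.15, 1.35, 0], "spin": 0},
  {"xyz": [-0.1, 1.3, 0], "spin": 0},
  {"xyz": [-0.35, 1.3, 0], "spin": 0},
  {"xyz": [-0.35, 0.8, 0], "spin": 0},
  {"xyz": [-0.3, 0.5, 0], "spin": 0},
  {"xyz": [0, 0, 0], "spin": 0},
])

```text
time_s: 5.68
eef_pos: [551.5, 58.1, 74.8]
tool_rot: [0.0, 0.0, 1.0, 0.0]
ft_force: [0.3, -1.3, 0.3]
gripper_width: -0.1
gripper_force: 0.0
```

```bash
python3 - <<'E'
from h import *
t=r.grab_frame("top")[:,:,::-1];s=r.grab_frame("scene")[:,:,::-1]
c=lambda im,x,y,w,h,k:cv2.resize(im[y:y+h,x:x+w],None,fx=k,fy=k,interpolation=cv2.INTER_CUBIC)
cv2.imwrite("pics/m3.png",np.hstack([c(t,260,140,130,120,3),c(s,210,220,130,120,3)]));print(r.sense()['eef_pos'])
E
```

```text
[550.84368525  56.87507838  74.81194235]
```

View pics/m3.png

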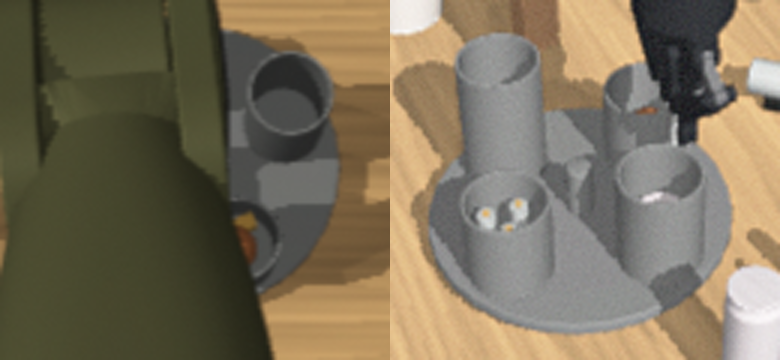

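The platter has turned only about 9° clockwise: the tall rim is at top px (356.7,171.7). The fingers rode past the low orange-content bin and now sit between it and the pink-content (85 mm) bin, pressing on the latter. I'll keep pushing that taller bin clockwise, lower and slower.

>>> step_arm([
  {"xyz": [-0.3, 0.6, 0.5], "spin": 0},
  {"xyz": [-0.5, 0.7, 0], "spin": 0},
  {"xyz": [-0.55, 0.6, 0], "spin": 0},
  {"xyz": [-0.6, 0.55, 0], "spin": 0},
  {"xyz": [-0.65, 0.5, 0], "spin": 0},
  {"xyz": [-0.7, 0.4, 0], "spin": 0},
  {"xyz": [-0.75, 0.3, 0], "spin": 0},
  {"xyz": [-0.75, 0.2, 0], "spin": 0},
])

```text
time_s: 6.45
eef_pos: [599.3, 95.7, 69.9]
tool_rot: [-0.0, 0.001, 1.0, 0.0]
ft_force: [-0.8, -0.9, -0.4]
gripper_width: -0.0
gripper_force: 0.5
```

```bash
python3 - <<'E'
from h import *
np.set_printoptions(precision=1,suppress=True)
t=r.grab_frame("top")[:,:,::-1];s=r.grab_frame("scene")[:,:,::-1]
c=lambda im,x,y,w,h,k:cv2.resize(im[y:y+h,x:x+w],None,fx=k,fy=k,interpolation=cv2.INTER_CUBIC)
cv2.imwrite("pics/m4.png",np.hstack([c(t,260,140,130,120,3),c(s,210,220,130,120,3)]));print(r.sense()['eef_pos'])
E
```

```text
[600.3  95.8  70. ]
```

View pics/m4.png

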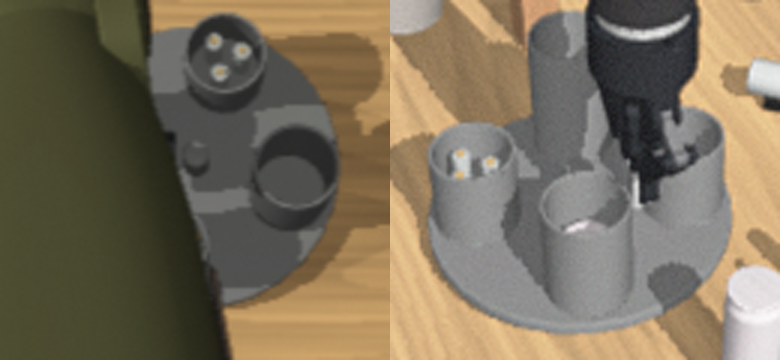

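The pushing works now: the tall bin is at top px (358.5,195), and the bulb bin is at (335,158).

```bash
python3 - <<'E'
from h import *
c=np.array([618.7,19.6]);ang=lambda p:np.degrees(np.arctan2(*(p[:2]-c)[::-1]))
a=ang(onz("top",(358.3,194),135)); b=ang(onz("top",(335.3,157.5),95)); f=ang(r.sense()['eef_pos'])
print(a,b,f, "finger end",f-(a+180))
q=r.sense()['eef_pos'][:2]
for g in np.arange(93,0,-10):
    t=np.radians(g);p=c+80*np.array([np.cos(t),np.sin(t)]);d=p-q;print(g,p.round(),(-d[0]/10).round(2),(d[1]/10).round(2));q=p
E
```

```text
-103.85765128709815 -16.77013021406136 103.57483302998162 finger end 27.43248431707977
93 [615.  99.] -1.42 0.37
83 [628.  99.] -1.39 -0.05
73 [642.  96.] -1.36 -0.29
63 [655.  91.] -1.29 -0.52
53 [667.  83.] -1.18 -0.74
43 [677.  74.] -1.04 -0.93
33 [686.  63.] -0.86 -1.1
23 [692.  51.] -0.65 -1.23
13 [697.  38.] -0.43 -1.33
3 [699.  24.] -0.19 -1.38
```

>>> step_arm([
  {"xyz": [-1.0, 0.2, 0], "spin": 0},
  {"xyz": [-1.0, 0.15, 0], "spin": 0},
  {"xyz": [-1.0, -0.05, 0], "spin": 0},
  {"xyz": [-1.0, -0.2, 0], "spin": 0},
  {"xyz": [-1.0, -0.35, 0], "spin": 0},
  {"xyz": [-0.9, -0.4, 0], "spin": 0},
  {"xyz": [-0.7, -0.5, 0], "spin": 0},
  {"xyz": [-0.4, -0.35, 0], "spin": 0},
])

```text
time_s: 7.22
eef_pos: [669.5, 79.4, 69.9]
tool_rot: [0.0, 0.001, 1.0, 0.0]
ft_force: [-0.3, -0.2, 0.2]
gripper_width: 0.1
gripper_force: 0.2
```

>>> step_arm([
  {"xyz": [-0.5, -0.5, 0], "spin": 0},
  {"xyz": [-0.5, -0.5, 0], "spin": 0},
  {"xyz": [-0.3, -0.4, 0], "spin": 0},
  {"xyz": [0, 0, 0], "spin": 0},
])

```text
time_s: 7.55
eef_pos: [682.4, 64.9, 70.0]
tool_rot: [0.0, 0.001, 1.0, -0.0]
ft_force: [0.5, 1.1, -0.2]
gripper_width: 0.2
gripper_force: 0.0
```

```bash
python3 - <<'E'
from h import *
c=np.array([618.7,19.6]);ang=lambda p:np.degrees(np.arctan2(*(p[:2]-c)[::-1]))
p=r.sense()['eef_pos'];print(p,ang(p),np.linalg.norm(p[:2]-c))
t=r.grab_frame("top")[:,:,::-1];s=r.grab_frame("scene")[:,:,::-1]
C=lambda im,x,y,w,h,k:cv2.resize(im[y:y+h,x:x+w],None,fx=k,fy=k,interpolation=cv2.INTER_CUBIC)
cv2.imwrite("pics/m5.png",np.hstack([C(t,260,140,130,120,3),C(s,210,220,130,120,3)]))
E
```

```text
[682.35631197  64.86063275  70.01949685] 35.41342175087232 78.10666380392423
```

View pics/m5.png

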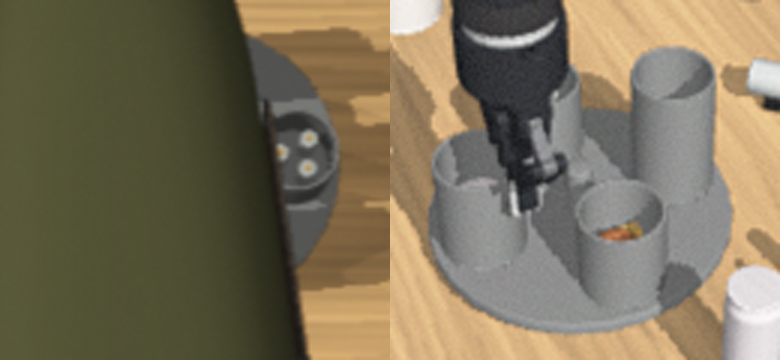

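The tall bin is now near the front: its rim is at scene px (304,244.5), and the fingers are between the pink and orange bins.

```bash
python3 - <<'E'
from h import *
c=np.array([618.7,19.6]);ang=lambda p:np.degrees(np.arctan2(*(p[:2]-c)[::-1]))
for px,z in(((304.2,244.5),135),((287.5,288.5),110-15),((239.5,275),110)):
    p=onz("scene",px,z);print(p,ang(p),np.linalg.norm(p[:2]-c))
E
```

```text
[538.4661749   21.09624049 135.        ] 178.93164348729823 80.24777520327507
[615.41948138  95.74718457  95.        ] 92.46685045140377 76.21781628829768
[698.42722279  25.81431729 110.        ] 4.456893177962137 79.96904271489508
```

>>> step_arm([
  {"xyz": [-0.2, 0.2, 0], "spin": 0},
  {"xyz": [0, 0, -3.3], "spin": 0},
  {"xyz": [0, 0, -3.3], "spin": 0},
  {"xyz": [0, 0, -3.3], "spin": 0},
  {"xyz": [0, 0, -3.3], "spin": 0},
  {"xyz": [0, 0, -3.3], "spin": 0},
  {"xyz": [2.1, 2.3, 0], "spin": 0},
  {"xyz": [2.3, 2.6, 0], "spin": 0},
])

```text
time_s: 8.32
eef_pos: [642.1, 117.0, 238.1]
tool_rot: [0.003, 0.002, 1.0, 0.0]
ft_force: [0.3, 0.9, -0.3]
gripper_width: -0.2
gripper_force: 0.0
```

>>> step_arm([
  {"xyz": [2.3, 2.6, 0], "spin": 0},
  {"xyz": [2.3, 2.6, 0], "spin": 0},
  {"xyz": [2.3, 2.6, 0], "spin": 0},
  {"xyz": [2.3, 2.6, 0], "spin": 0},
  {"xyz": [2.3, 2.6, 0], "spin": 0},
  {"xyz": [2.3, 2.6, 0], "spin": 0},
  {"xyz": [2.3, 2.6, 0], "spin": 0},
  {"xyz": [0, 0, 0], "spin": 0},
], gripper=1)

```text
time_s: 8.98
eef_pos: [474.9, 303.6, 235.4]
tool_rot: [-0.001, -0.002, 1.0, 0.001]
ft_force: [0.4, -0.1, -0.0]
gripper_width: 85.4
gripper_force: 0.0
```

```bash
python3 - <<'E'
from h import *
print(r.sense()['eef_pos'])
t=r.grab_frame("top")[:,:,::-1];pw=r.camera_params("wrist");w=r.grab_frame("wrist")[:,:,::-1]
import pickle;pickle.dump(pw,open("pw.pkl","wb"))
C=lambda im,x,y,w,h,k:cv2.resize(im[y:y+h,x:x+w],None,fx=k,fy=k,interpolation=cv2.INTER_CUBIC)
cv2.imwrite("pics/m6.png",np.hstack([C(t,270,140,110,120,3),C(w,0,0,640,480,.75)]))
E
```

```text
[474.94764897 303.63783672 235.41387504]
```

View pics/m6.png

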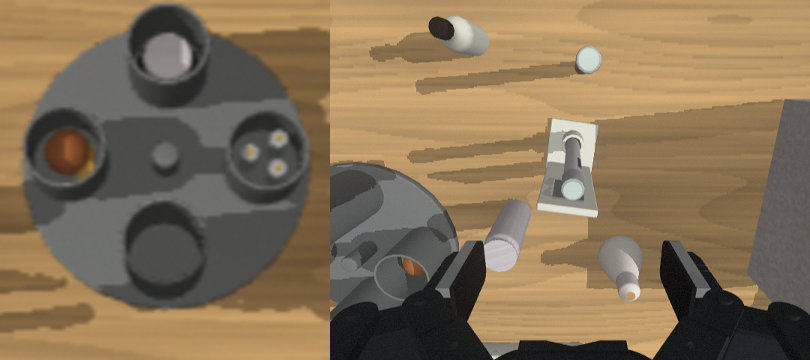

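The organiser is in clear view: the tall bin is at the front, top px (325,220), with the pink bin at (326.3,154). The torch lens is at wrist px (322.7,250.7).

```bash
python3 - <<'E'
from h import *;import pickle
pw=pickle.load(open("pw.pkl","rb"))
c=np.array([618.7,19.6]);ang=lambda p:np.degrees(np.arctan2(*(p[:2]-c)[::-1]))
for px,z in(((325,220),135),((326.3,154),110),((291.3,188.3),95),((359.3,189),95)):
    p=onz("top",px,z);print(p.round(1),ang(p))
print("lens",onz("wrist",(322.7,250.7),192,pw),r.sense()['eef_pos'])
E
```

```text
[540.2  19.8 135. ] 179.88759981640888
[700.1  17.7 110. ] -1.3648659706275539
[621.   99.5  95. ] 88.35665417056424
[620.3 -60.4  95. ] -88.83928360233216
lens [470.07156737 301.16838422 192.        ] [478.01631193 300.57455576 235.31720418]
```

>>> step_arm([
  {"xyz": [0.65, 0.05, 0], "spin": 0},
  {"xyz": [0, 0, 0], "spin": 0},
  {"xyz": [0, 0, 2.6], "spin": 0},
  {"xyz": [0, 0, 2.6], "spin": 0},
  {"xyz": [0, 0, 2.6], "spin": 0},
  {"xyz": [0, 0, 2.6], "spin": 0},
  {"xyz": [0, 0, 0], "spin": 0},
  {"xyz": [0, 0, 0], "spin": 0},
])

```text
time_s: 9.75
eef_pos: [471.8, 298.4, 130.0]
tool_rot: [-0.001, 0.002, 1.0, -0.001]
ft_force: [-0.5, -0.2, 0.1]
gripper_width: 85.3
gripper_force: 0.0
```

>>> step_arm([
  {"xyz": [0, 0, 0], "spin": 0},
  {"xyz": [0, 0, 0], "spin": 0},
  {"xyz": [0, 0, 0], "spin": 0},
  {"xyz": [0, 0, 0], "spin": 0},
  {"xyz": [0, 0, 0], "spin": 0},
  {"xyz": [0, 0, 0], "spin": 0},
  {"xyz": [0, 0, 0], "spin": 0},
  {"xyz": [0, 0, 0], "spin": 0},
], gripper=-1, force=35)

```text
time_s: 10.42
eef_pos: [472.9, 300.4, 131.7]
tool_rot: [0.001, 0.001, 1.0, 0.001]
ft_force: [-0.1, 0.8, 4.3]
gripper_width: 17.1
gripper_force: 34.2
```

>>> step_arm([
  {"xyz": [0, 0, -0.5], "spin": 0},
  {"xyz": [0, 0, 0], "spin": 0},
])

```text
time_s: 10.58
eef_pos: [472.3, 299.8, 136.4]
tool_rot: [0.0, 0.001, 1.0, -0.0]
ft_force: [0.5, -0.0, -1.0]
gripper_width: 16.7
gripper_force: 34.2
```

>>> step_arm([
  {"xyz": [0, 0, -2], "spin": 0},
  {"xyz": [0, 0, -3], "spin": 0},
  {"xyz": [0, 0, -3.5], "spin": 0},
  {"xyz": [0, 0, -3.5], "spin": 0},
  {"xyz": [0, 0, -3], "spin": 0},
  {"xyz": [0, 0, 0], "spin": 0},
])

```text
time_s: 11.08
eef_pos: [474.6, 301.2, 292.3]
tool_rot: [0.004, 0.001, 1.0, 0.002]
ft_force: [-0.1, 0.8, -0.3]
gripper_width: 16.8
gripper_force: 34.5
```

>>> step_arm([
  {"xyz": [-0.4, -1.4, 0], "spin": 0},
  {"xyz": [-0.8, -2.8, 0], "spin": 0},
  {"xyz": [-0.8, -2.8, 0], "spin": 0},
  {"xyz": [-0.8, -2.8, 0], "spin": 0},
  {"xyz": [-0.8, -2.8, 0], "spin": 0},
  {"xyz": [-0.8, -2.8, 0], "spin": 0},
  {"xyz": [-0.8, -2.8, 0], "spin": 0},
  {"xyz": [-0.8, -2.8, 0], "spin": 0},
])

```text
time_s: 11.75
eef_pos: [531.6, 88.2, 285.1]
tool_rot: [-0.001, 0.001, 1.0, -0.0]
ft_force: [0.4, 0.1, -1.3]
gripper_width: 17.5
gripper_force: 34.4
```

>>> step_arm([
  {"xyz": [-0.8, -2.8, 0], "spin": 0},
  {"xyz": [-0.8, -2.8, 0], "spin": 0},
  {"xyz": [-0.3, -1.4, 0], "spin": 0},
  {"xyz": [0, 0, 0], "spin": 0},
  {"xyz": [0, 0, 0], "spin": 0},
  {"xyz": [0, 0, 0], "spin": 0},
])

```text
time_s: 12.25
eef_pos: [550.4, 20.2, 285.4]
tool_rot: [-0.001, 0.001, 1.0, 0.0]
ft_force: [-0.0, -0.4, -1.3]
gripper_width: 17.1
gripper_force: 34.4
```

```bash
python3 - <<'E'
from h import *
print(r.sense()['eef_pos'])
s=r.grab_frame("scene")[:,:,::-1];t=r.grab_frame("top")[:,:,::-1]
print(r.sense()['eef_pos'])
C=lambda im,x,y,w,h,k:cv2.resize(im[y:y+h,x:x+w],None,fx=k,fy=k,interpolation=cv2.INTER_CUBIC)
cv2.imwrite("pics/m7.png",np.hstack([C(s,220,130,160,200,2.5),C(t,270,140,110,125,4)]))
E
```

```text
[550.39415013  20.1730496  285.36824969]
[550.53105032  20.67416034 285.66920075]
```

View pics/m7.png

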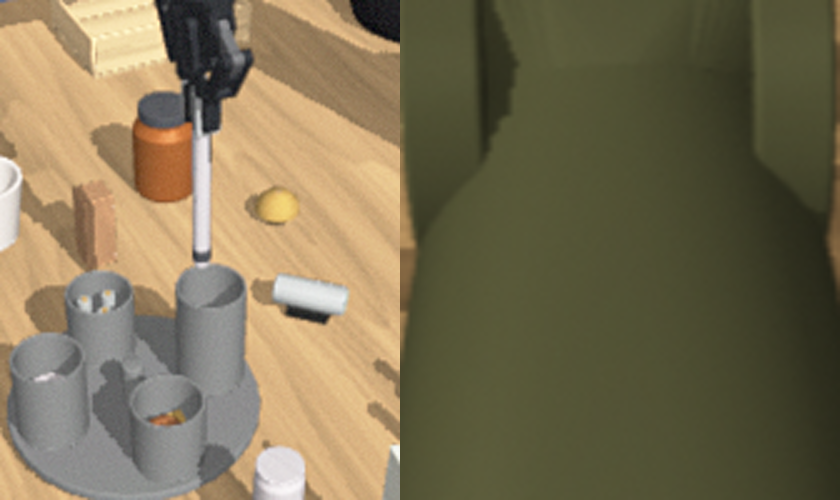

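The torch hangs upright above the tall bin, with its tail at scene px (300.8,233.8) and the rim centre at (304.4,246).

```bash
python3 - <<'E'
from h import *
print(onz("scene",(300.8,233.8),166),onz("scene",(304.4,245.6),135))
E
```

```text
[545.34045056  17.20280463 166.        ] [539.77274996  24.76921784 135.        ]
```

>>> step_arm([
  {"xyz": [-0.2, 0.2, 0], "spin": 0},
  {"xyz": [0, 0, 2.2], "spin": 0},
  {"xyz": [0, 0, 2.2], "spin": 0},
  {"xyz": [0, 0, 2.2], "spin": 0},
  {"xyz": [0, 0, 2.2], "spin": 0},
  {"xyz": [0, 0, 2.0], "spin": 0},
  {"xyz": [0, 0, 1.0], "spin": 0},
  {"xyz": [0, 0, 0], "spin": 0},
])

```text
time_s: 13.02
eef_pos: [551.0, 22.4, 165.5]
tool_rot: [-0.002, 0.0, 1.0, -0.0]
ft_force: [0.1, -0.4, -1.9]
gripper_width: 16.9
gripper_force: 34.5
```

>>> step_arm([
  {"xyz": [0, 0, 0.3], "spin": 0},
  {"xyz": [0, 0, 0.3], "spin": 0},
  {"xyz": [0, 0, 0.3], "spin": 0},
  {"xyz": [0, 0, 0.2], "spin": 0},
  {"xyz": [0, 0, 0.1], "spin": 0},
  {"xyz": [0, 0, 0], "spin": 0},
])

```text
time_s: 13.52
eef_pos: [552.9, 21.7, 156.0]
tool_rot: [0.0, 0.001, 1.0, 0.0]
ft_force: [-0.4, -0.1, -0.5]
gripper_width: 17.0
gripper_force: 34.5
```

Slow approach to contact.

>>> step_arm([
  {"xyz": [0, 0, 0.15], "spin": 0},
  {"xyz": [0, 0, 0.15], "spin": 0},
  {"xyz": [0, 0, 0.1], "spin": 0},
  {"xyz": [0, 0, 0], "spin": 0},
  {"xyz": [0, 0, 0], "spin": 0},
])

```text
time_s: 13.93
eef_pos: [552.8, 21.7, 151.8]
tool_rot: [-0.0, 0.001, 1.0, -0.0]
ft_force: [-0.6, 0.3, -0.5]
gripper_width: 16.3
gripper_force: 34.5
```

>>> step_arm([
  {"xyz": [0, 0, 0.1], "spin": 0},
  {"xyz": [0, 0, 0.1], "spin": 0},
  {"xyz": [0, 0, 0], "spin": 0},
  {"xyz": [0, 0, 0], "spin": 0},
])

```text
time_s: 14.27
eef_pos: [552.8, 21.7, 149.8]
tool_rot: [-0.0, 0.001, 1.0, -0.0]
ft_force: [-0.4, -0.8, -1.0]
gripper_width: 17.4
gripper_force: 34.5
```

>>> step_arm([
  {"xyz": [0, 0, 0.1], "spin": 0},
  {"xyz": [0, 0, 0.1], "spin": 0},
  {"xyz": [0, 0, 0], "spin": 0},
  {"xyz": [0, 0, 0], "spin": 0},
])

```text
time_s: 14.6
eef_pos: [554.2, 21.7, 149.6]
tool_rot: [0.002, 0.001, 1.0, 0.0]
ft_force: [-1.2, 0.2, 8.4]
gripper_width: 17.1
gripper_force: 35.4
```

>>> step_arm([
  {"xyz": [0.3, 0, 0], "spin": 0},
  {"xyz": [0.5, 0, 0.02], "spin": 0},
  {"xyz": [0.5, 0, 0.04], "spin": 0},
  {"xyz": [0.5, 0, 0.06], "spin": 0},
  {"xyz": [0.5, 0, 0.08], "spin": 0},
  {"xyz": [0, 0, 0], "spin": 0},
], force=20)

```text
time_s: 15.1
eef_pos: [531.9, 21.8, 148.3]
tool_rot: [0.003, 0.001, 1.0, 0.0]
ft_force: [0.7, -0.0, 8.4]
gripper_width: 16.8
gripper_force: 35.8
```

```bash
python3 - <<'E'
from h import *
s=r.grab_frame("scene")[:,:,::-1];w=r.grab_frame("wrist")[:,:,::-1]
C=lambda im,x,y,w,h,k:cv2.resize(im[y:y+h,x:x+w],None,fx=k,fy=k,interpolation=cv2.INTER_CUBIC)
cv2.imwrite("pics/m8.png",np.hstack([C(s,270,170,80,100,4),C(w,0,0,600,500,.8)[:400,:480]]))
E
```

```text
Traceback (most recent call last):
ValueError: all the input array dimensions except for the concatenation axis must match exactly, but along dimension 0, the array at index 0 has size 400 and the array at index 1 has size 384
```

>>> step_arm([
  {"xyz": [0.4, 0, 0.08], "spin": 0},
  {"xyz": [0.4, 0, 0.08], "spin": 0},
  {"xyz": [0.4, 0, 0.1], "spin": 0},
  {"xyz": [0.4, 0, 0.1], "spin": 0},
  {"xyz": [0, 0, 0], "spin": 0},
])

```text
time_s: 15.62
eef_pos: [516.1, 21.9, 145.1]
tool_rot: [0.003, 0.001, 1.0, 0.0]
ft_force: [0.0, 0.2, 12.9]
gripper_width: 17.0
gripper_force: 36.7
```

>>> step_arm([
  {"xyz": [0.3, 0, 0.05], "spin": 0},
  {"xyz": [0.2, 0, 0.05], "spin": 0},
  {"xyz": [0.2, 0, 0], "spin": 0},
  {"xyz": [0, 0, 0], "spin": 0},
])

```text
time_s: 15.95
eef_pos: [508.7, 21.9, 143.3]
tool_rot: [0.002, 0.001, 1.0, 0.0]
ft_force: [-0.9, 0.5, 8.2]
gripper_width: 17.0
gripper_force: 36.2
```

>>> step_arm([
  {"xyz": [0, 0, 0], "spin": 0},
  {"xyz": [0, 0, 0], "spin": 0},
  {"xyz": [0, 0, 0], "spin": 0},
  {"xyz": [0, 0, 0], "spin": 0},
], gripper=-0.5)

```text
time_s: 16.28
eef_pos: [506.6, 21.8, 141.0]
tool_rot: [-0.0, 0.001, 1.0, -0.0]
ft_force: [-0.1, 0.6, 0.6]
gripper_width: 21.7
gripper_force: 0.0
```

>>> step_arm([
  {"xyz": [0, 0, 0], "spin": 0},
  {"xyz": [0, 0, 0], "spin": 0},
  {"xyz": [0, 0, 0], "spin": 0},
  {"xyz": [0, 0, 0], "spin": 0},
  {"xyz": [0, 0, 0], "spin": 0},
], gripper=0.5)

```text
time_s: 16.7
eef_pos: [506.8, 21.8, 141.2]
tool_rot: [-0.0, 0.001, 1.0, 0.0]
ft_force: [-0.2, 0.3, -0.1]
gripper_width: 63.9
gripper_force: 0.0
```

>>> step_arm([
  {"xyz": [0, 0, -1], "spin": 0},
  {"xyz": [0, 0, -2], "spin": 0},
  {"xyz": [0, 0, -3], "spin": 0},
  {"xyz": [0, 0, -3], "spin": 0},
  {"xyz": [0, 0, -3], "spin": 0},
  {"xyz": [0, -3, 0], "spin": 0},
  {"xyz": [0, -3, 0], "spin": 0},
  {"xyz": [0, -3, 0], "spin": 0},
])

```text
time_s: 17.37
eef_pos: [507.3, -68.9, 263.1]
tool_rot: [0.001, 0.0, 1.0, -0.0]
ft_force: [0.6, 1.1, 0.0]
gripper_width: 64.3
gripper_force: 0.0
```

>>> step_arm([
  {"xyz": [0, -3, 0], "spin": 0},
  {"xyz": [0, -3, 0], "spin": 0},
  {"xyz": [0, -3, 0], "spin": 0},
  {"xyz": [0, -3, 0], "spin": 0},
  {"xyz": [0, -3, 0], "spin": 0},
  {"xyz": [0, 0, 0], "spin": 0},
  {"xyz": [0, 0, 0], "spin": 0},
])

```text
time_s: 17.95
eef_pos: [506.2, -219.4, 261.7]
tool_rot: [0.0, 0.002, 1.0, 0.0]
ft_force: [0.4, 0.9, -0.1]
gripper_width: 63.7
gripper_force: 0.0
```

```bash
python3 - <<'E'
from h import *
s=r.grab_frame("scene")[:,:,::-1];t=r.grab_frame("top")[:,:,::-1]
C=lambda im,x,y,w,h,k:cv2.resize(im[y:y+h,x:x+w],None,fx=k,fy=k,interpolation=cv2.INTER_CUBIC)
cv2.imwrite("pics/m8.png",np.hstack([C(s,210,150,160,180,3)[:520,:400],C(t,270,140,100,130,4)])); print(r.sense()['eef_pos'])
E
```

```text
[ 506.34356841 -217.70895952  261.67721238]
```

View pics/m8.png

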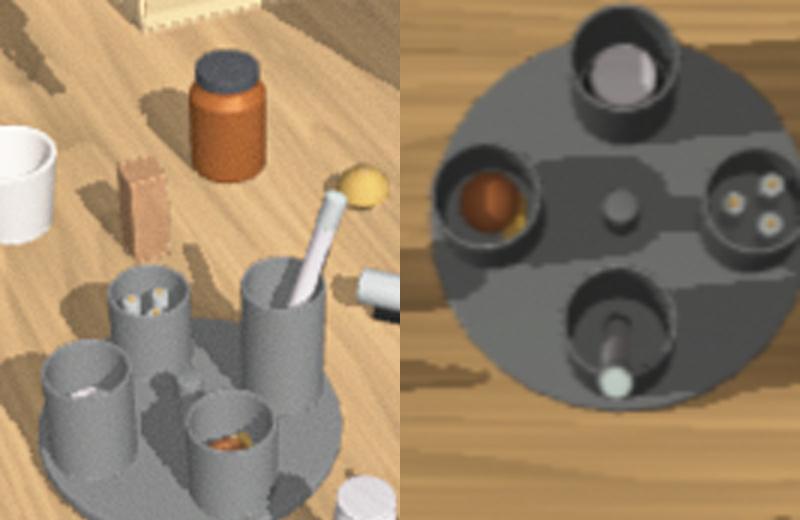

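The torch stands in the tall bin and leans over the front rim, with its lens towards the robot at top px (324,235). The tall bin is still at the front, and the neighbours in view are standing where they were.

```bash
python3 -c "
from bench import r
print(r.finish_job())"
```

```text
the job is handed in; nothing more can be done
None
```

I turned the tall bin to the front and lowered the torch tail first to its floor; it leans outward on the front rim, lens towards the robot. The job was handed in at about 18 s; on the first push the fingers slipped past a low bin, and nothing looked disturbed in the final pictures.

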